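Clear the chips, then draw the piston up to its seal groove and hold it

ROBOT

A 7-joint arm with a two-finger parallel gripper is mounted at the origin on the work surface. World frame = base frame: x ahead of the robot, y to its left, z up, the work surface at z = 0. Lengths are in m, angles in degrees, forces in N, time in s.
With the tool pointing down it reaches from about 0.4 to 0.85 m from the base axis. Payload 4.5 kg.
Tool frame: the origin (TCP) lies on the centre line of the jaws, within the pads' length; the fingertips stand 17 mm ahead of it and the grasp point (between the pads) lies 2 mm behind it (ctrl.tip_extent is the distance from the TCP to the fingertips, in m); z points along the fingers, y is the direction in which the jaws open and shut (so a half turn about z gives the same grasp; the last joint's range is limited). The gripper opens to 88 mm and grips with 3 to 60 N. Pads are 18 mm wide; open, the fingers measure 123 mm over their backs; the gripper's body (75 mm by 187 mm) begins 45 mm behind the grasp point.
Start: joints at [67.655, 39.483, -11.15, 89.685, 9.013, 51.709, -12.324], TCP at [0.257, -0.57, 0.222] pointing down, gripper open.
Joint ranges: [-172.22, 172.22], [-26.19, 119.32], [-84.43, 86.54], [7.71, 146.69], [-57.33, 237.33], [2.42, 119.75], [-152.13, 152.13]. Speed limits (degrees/s): [147.25, 147.25, 180, 180, 180, 180, 180].

INTERFACE

Orientations are given as a 3x3 rotation matrix whose columns are the frame's x, y, z axes.
In Python, from station import get_obs, grab_frame, get_calibration, ticket, ctrl gives the robot as it stands. The module is installed in compiled form; this text tells all that it offers.
- The arm moves only by the tool play_rows, never from a script. Its argument "targets" is one flat list of numbers, 4 for each row, row after row: the shift along the tool's x, y, z in units of 30 mm (1.0 is 30 mm), then the turn about the tool's z in units of 5 degrees (1.0 is 5 degrees). In form: [tx, ty, tz, yaw, tx, ty, tz, yaw, ...]. A call has 1 to 12 rows; each row shifts and turns the commanded pose from where the row before left it, along the tool's axes as they then stand; what a row does not reach is not made up. A row lasts 1/12 s, in which the tool goes at most 41.7 mm and 7.16 degrees, less where a joint would pass 70% of its speed; a pose out of reach is approached as far as the arm can. A call is refused whole if a number of a shift passes 1 or a number of a turn 1, either way. A call with a gripper value outside its range is refused whole. "jaw" is the opening, from 0 (shut) to 1 (fully open), set as the call begins (left out, the last holds). The fingers move at their own pace and stop on an object; "squeeze" is the grip in N (left out, the last holds). Time passes only in rows, so rows that do not move let the fingers close. It gives the time, the measured TCP pose, the force and the opening at its end, in the units of the state.
- get_obs(): the state, without advancing time (a new reading comes with each control period).
- grab_frame(name): name is "scene" or "top" or "wrist"; returns the picture (384x512x3 uint8, red, green, blue); there is no depth.
- get_calibration(name): a dict with "K" (3x3 intrinsics, pixels), "k1" (the pictures are not rectified: a ray, as slopes to the right and down, at radius r is drawn at 1 + k1 r^2 times it, then the intrinsics apply), "origin" and "rotation" of the camera in the world. Camera axes: x right, y down, z forward; pixel columns grow to the right and rows downward; lengths in m; the calibration is good to about 2 mm. A picture is of the moment at which its call begins: read the wrist's pose just before it. get_calibration takes no time and is no camera call; for the wrist camera it gives the pose at the moment of the call.
- ticket.finish_job(): hands the job in, once; it reports no verdict.
The state is a dict: "clock": time; "joint_positions": joint angles; "dq": joint speeds; "joint_efforts": joint torques, N m; "position": TCP position; "eef_rot": TCP orientation; "wrist_force": force on the tool from outside, world axes, zero at the start; "moment": the same for the moment, N m; "opening": finger opening in m.
Only numpy, scipy, OpenCV 4.12 (cv2) and the standard library are available. Lean on these libraries where they do the work, as an engineer would, in place of code of your own. Each camera call takes 0.05 s, during which the arm holds its last target.

TASK

The plate of the grey fixture has just been drilled: with the scraper block, push all four steel chips off the plate so that none can get into the open cylinder, and set the scraper back down on the bench, away from the fixture. Then take the piston by its rod and draw it straight up, gently and without side load, until the whole seal groove stands above the plate while the black guide band lower down is still inside the bore, and finish holding it there, steady, for a workmate to slip the new seal in. Do not pick or push the chips with the fingers, do not raise the piston while a chip is still on the plate, and leave the spray can, spanner and screwdriver alone.

Things in the scene. Friction and masses are not known exactly. Their poses are not given: they have to be found in the camera images.
- fixture: Grey welded steel fixture, fixed on the bench. Origin: centre of its underside, at bench height; z up. Its flat level top plate has no rim: face at z = 110 mm, x -55 to +55 mm, y -115 to +125 mm. The open cylinder is flush in the plate at x = 0, y = -65 mm; the chips lie within x -45 to +45, y +15 to +110 mm. The base plate below is 130 x 250 mm.
- bore_mouth (a point): Centre of the cylinder's open mouth, level with the plate face, 110 mm above the bench. The bore is upright, 51.6 mm in diameter and 76 mm deep, closed at the bottom. Axes as fixture. The plate's other end (fixture y = +125 mm, 190 mm from here) is open, with only bench beyond it.
- rod_grip (a point): Grip point on the axis of the piston rod; at the start 40 mm above the plate. Rod and piston are one loose piece of 0.35 to 0.6 kg: plain round steel rod, 20 mm in diameter, its top 22 mm above this point, on an aluminium piston 50 mm in diameter, 64 mm long, crown 52 mm below this point. The piston rests on the bore's floor with 0.8 mm of play all round. z points up.
- groove_low (a point): Point on the piston's axis level with the lower edge of the seal groove (8 mm wide, dark floor), 18 mm below the crown; at the start 30 mm below the plate.
- band_top (a point): Point on the piston's axis level with the upper edge of the black guide band (10 mm wide), 46 mm below the crown, 28 mm below groove_low; at the start 58 mm below the plate. So lifting the piston by 30 mm brings the whole groove out of the bore, and at 58 mm the band begins to come out.
- scraper_grip (a point): Middle of the wooden grip of the scraper block, 62 mm above the block's flat foot. The block stands on the bench at the start: foot 104 mm long (its x) and 30 mm thick (its y), with a steel strip along both faces, 34 mm tall; on it the upright grip, 58 mm along x, 22 mm thick along y, reaching 90 mm above the foot. About 0.22 kg. It scrapes along its y, either way. z up.
- chip0_mid (a point): A curled steel drill chip, about 20 mm across and 8 mm high, 10 g, lying loose on the plate; this point is near its middle, 4 mm above the face it lies on.
- chip1_mid (a point): A bent steel drill chip, about 27 x 8 mm and 7 mm high, 10 g, lying loose on the plate; this point is near its middle, 4 mm above the face it lies on.
- chip2_mid (a point): A bent steel drill chip, about 27 x 8 mm and 7 mm high, 10 g, lying loose on the plate; this point is near its middle, 4 mm above the face it lies on.
- chip3_mid (a point): A curled steel drill chip, about 20 mm across and 8 mm high, 10 g, lying loose on the plate; this point is near its middle, 4 mm above the face it lies on.
- spray_can: Spray can standing on the bench, 52 mm in diameter, 150 mm tall; origin at the centre of its underside. Leave alone.
- spanner: Spanner, 160 mm long along its x, lying on the bench. Leave alone.
- screwdriver: Screwdriver, 200 mm long along its x, lying on the bench. Leave alone.
There are look-alikes about, which are no part of the job. Of the things that look like the part that bears scraper_grip, the middle-sized one is meant.

How it is judged:
By the outcome, as a careful person would: the job done as asked, in the order asked, and still so for the second after the job is handed in, while the arm keeps its last pose, push and grip.
It also fails if it takes over 72 s, if anything falls off the work surface, if the arm or the gripper's body presses on something with over 40 N, if the wrist force passes 120 N, or if a joint passes its speed limit or range.

## Working session

There is one attempt and no reset: what is moved stays moved. The work goes in short steps, Python scripts to look and compute and a tool call to move; the robot and the scene stay as the last step left them, time stands still between calls to the robot, and variables do not carry over. Pictures are saved under pics/ and viewed, and the job is handed in when it is done.

Besides the shell and the picture viewer there is one more tool, called after "Emit:" as name(argument=value, ...) on one line, values as JSON. play_rows: Moves the arm, as the interface text tells. Its arguments: {"type":"object","properties":{"targets":{"type":"array"},"jaw":{"type":"number"},"squeeze":{"type":"number"}},"required":["targets"]}

```bash
mkdir -p pics; cat > h.py <<'E'
import numpy as np, cv2
from station import get_obs, grab_frame, get_calibration, ticket, ctrl
def ray(c,u,v):
    K=np.array(c["K"]);k1=c["k1"]
    d=np.array([(u-K[0,2])/K[0,0],(v-K[1,2])/K[1,1]]);s=d.copy()
    for _ in range(30): s=d/(1+k1*(s@s))
    r=np.array(c["rotation"])@np.array([s[0],s[1],1]);return np.array(c["origin"]),r
def onz(c,u,v,z):
    o,r=ray(c,u,v);return o+r*(z-o[2])/r[2]
def proj(c,p):
    q=np.array(c["rotation"]).T@(np.array(p)-np.array(c["origin"]));s=q[:2]/q[2];s=s*(1+c["k1"]*(s@s));K=np.array(c["K"])
    return np.array([K[0,0]*s[0]+K[0,2],K[1,1]*s[1]+K[1,2]])
def snap(name,fn):
    im=grab_frame(name);cv2.imwrite("pics/"+fn,im[:,:,::-1]);return im
E
python3 - <<'E'
from h import *
o=get_obs();print(o)
for n in("scene","top","wrist"):
    c=get_calibration(n);print(n,c);snap(n,n+"0.png")
E
```

```text
{'clock': 0.0, 'joint_positions': array([ 67.65353747,  39.53413869, -11.14421622,  89.74395096,
         9.01261689,  51.70941216, -12.32470752]), 'dq': array([-0.08758412, -0.0774013 ,  0.05177778, -0.0637281 , -0.09488984,
        0.01197172,  0.03259687]), 'joint_efforts': array([-4.49623049e-04, -5.27568662e+01, -1.26730945e+00, -1.53430456e+01,
       -5.27472713e-02,  6.70788431e-03,  1.38703103e-04]), 'position': array([ 0.25670488, -0.56912697,  0.22140367]), 'eef_rot': array([[ 9.11497179e-01,  4.11305377e-01, -8.82407368e-04],
       [ 4.11306300e-01, -9.11495751e-01,  1.61937704e-03],
       [-1.38252084e-04, -1.83899731e-03, -9.99998299e-01]]), 'wrist_force': array([ 0.64876818,  0.10255536, -0.85372233]), 'moment': array([-0.00040261, -0.00714904, -0.00649804]), 'opening': 0.0879091160879744}
scene {'K': array([[448.59254073,   0.        , 252.07575226],
       [  0.        , 448.59254073, 193.45697732],
       [  0.        ,   0.        ,   1.        ]]), 'k1': -0.07639872882208892, 'origin': array([1.32398238, 0.1612734 , 1.22346971]), 'rotation': array([[-0.26132579,
[... 248 characters left out ...]
0.        ,   0.        ,   1.        ]]), 'k1': 0.00020446002166745142, 'origin': array([ 0.48141801, -0.03029108,  1.26540009]), 'rotation': array([[ 0.01427463, -0.99319015,  0.11562685],
       [-0.99987948, -0.01488464, -0.00441389],
       [ 0.00610489, -0.11554991, -0.99328292]])}
wrist {'K': array([[310.80756575,   0.        , 254.18345782],
       [  0.        , 310.80756575, 191.74678601],
       [  0.        ,   0.        ,   1.        ]]), 'k1': -0.012149618661929535, 'origin': array([ 0.32605361, -0.5387097 ,  0.38373424]), 'rotation': array([[ 0.41286142, -0.8704149 , -0.26818528],
       [-0.91079077, -0.39532249, -0.11908105],
       [-0.00236976,  0.29342465, -0.95597927]])}
```

View pics/top0.png

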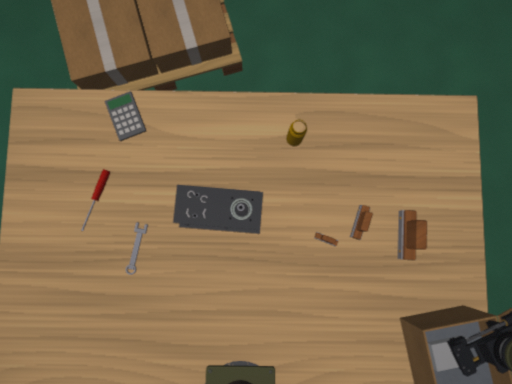

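View pics/scene0.png

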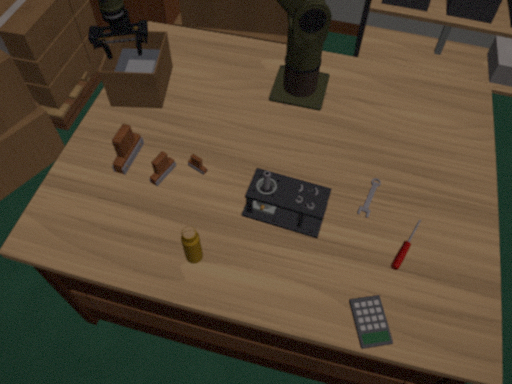

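View pics/wrist0.png

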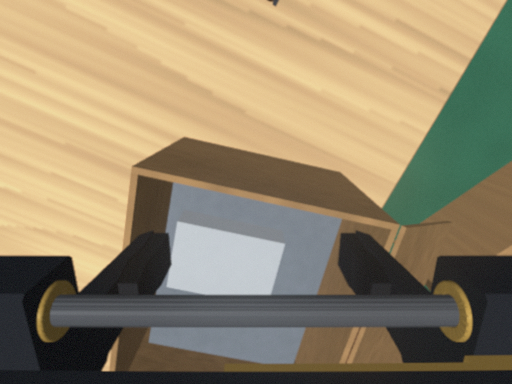

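Three look-alikes in the top view: small (326,239), middle (362,222), large (412,235). The middle one's foot is about 34 px, or about 104 mm, so it fits. I'll confirm it in a crop and measure the fixture and chips.

```bash
python3 - <<'E'
import cv2
t=cv2.imread("pics/top0.png");s=cv2.imread("pics/scene0.png")
cv2.imwrite("pics/c1.png",cv2.resize(t[190:265,300:440],None,fx=5.5,fy=5.5,interpolation=cv2.INTER_CUBIC))
cv2.imwrite("pics/c2.png",cv2.resize(t[175:245,165:275],None,fx=7,fy=7,interpolation=cv2.INTER_CUBIC))
cv2.imwrite("pics/c3.png",cv2.resize(s[110:200,100:220],None,fx=6,fy=6,interpolation=cv2.INTER_CUBIC))
cv2.imwrite("pics/c4.png",cv2.resize(s[160:240,235:340],None,fx=7,fy=7,interpolation=cv2.INTER_CUBIC))
E
```

```text
(no output)
```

View pics/c1.png

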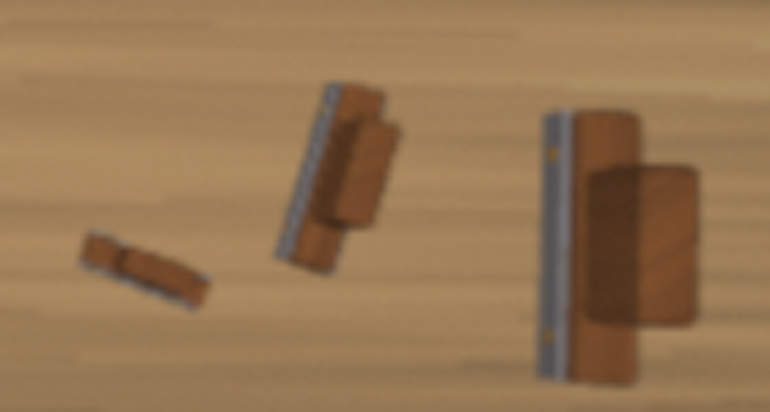

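View pics/c2.png

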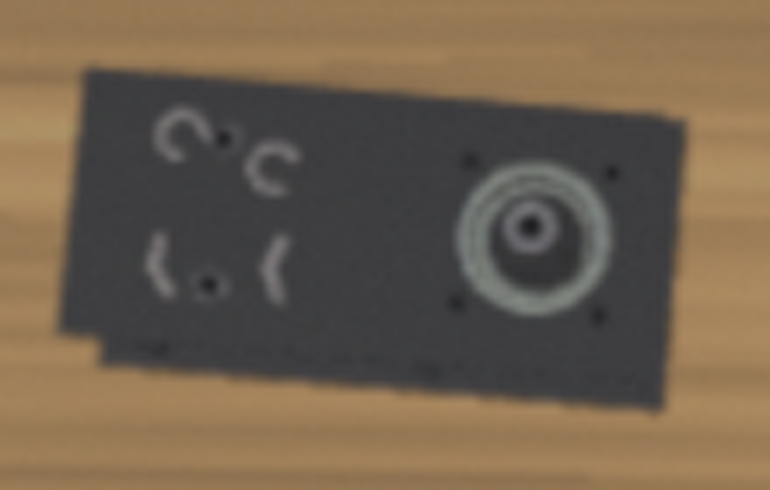

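View pics/c3.png

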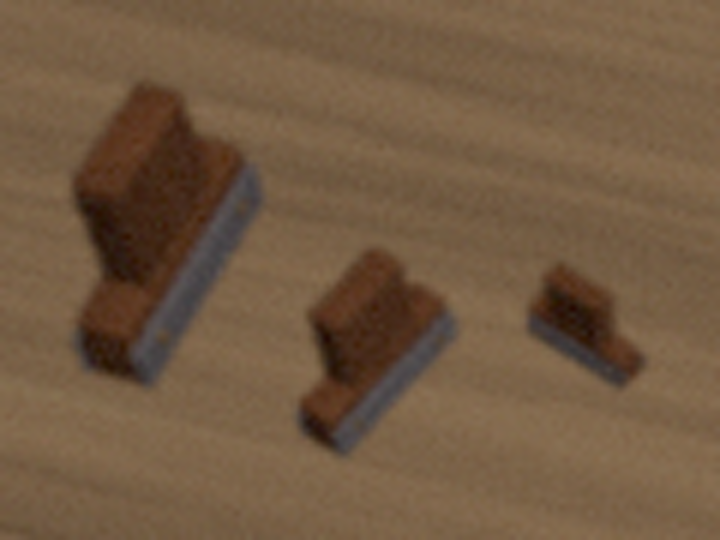

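View pics/c4.png

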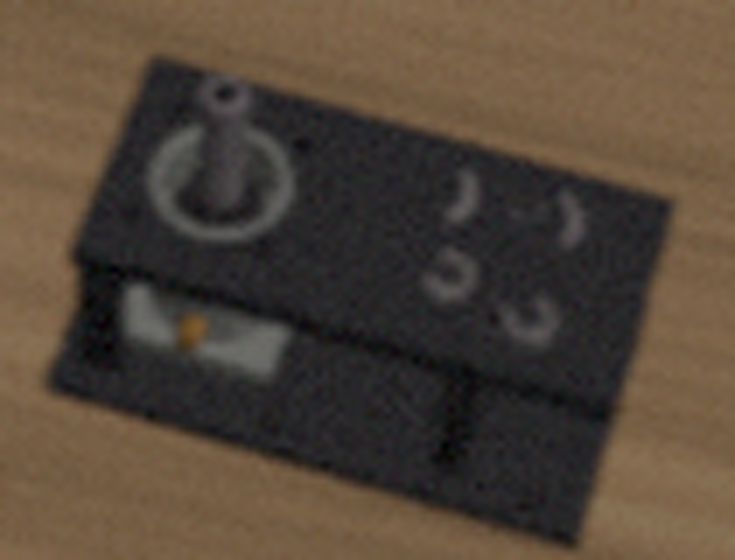

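```bash
python3 - <<'E'
from h import *
t=get_calibration("top");s=get_calibration("scene")
def T(x,y,z,ox,oy,f,c=t): return onz(c,(x+.5)/f-.5+ox,(y+.5)/f-.5+oy,z)
P=lambda *a:T(*a,165,175,7); Q=lambda *a:T(*a,300,190,5.5)
R=lambda *a:T(*a,235,160,7,s); S=lambda *a:T(*a,100,110,6,s)
np.set_printoptions(precision=4,suppress=True)
print("plate");[print(P(x,y,.11)) for x,y in((88,68),(687,120),(60,332))]
[print(' s',R(x,y,.11)) for x,y in((610,410),(672,205),(155,58),(75,260))]
print("mouth",P(535,238,.11),R(221,182,.11),"rodtop",P(530,227,.172),R(225,95,.172))
print("chips");[print(P(x,y,.114)) for x,y in((182,135),(272,167),(160,265),(275,268))]
[print(' s',R(x,y,.114)) for x,y in((530,322),(452,276),(572,220),(465,195))]
print("grip");g=[Q(x,y,.09) for x,y in((365,118),(402,126),(374,228),(335,220))];print(np.array(g),np.mean(g,0))
print('strip',Q(326,83,.034),Q(277,258,.034),Q(340,83,.034),Q(290,262,.034)); 
g=[S(x,y,.09) for x,y in((375,248),(408,268),(345,340),(312,318))];print(np.array(g),np.mean(g,0))
print("s strip bottom",S(455,330,0),S(345,455,0))
E
```

```text
plate
[0.6297 0.1876 0.11  ]
[ 0.6119 -0.0578  0.11  ]
[0.5218 0.195  0.11  ]
 s [0.632  0.1886 0.11  ]
 s [0.5235 0.1962 0.11  ]
 s [ 0.5061 -0.0391  0.11  ]
 s [ 0.619  -0.0444  0.11  ]
mouth [0.5627 0.0034 0.11  ] [0.5634 0.0056 0.11  ] rodtop [0.5626 0.0036 0.172 ] [0.5626 0.0051 0.172 ]
chips
[0.6023 0.1476 0.114 ]
[0.5897 0.1107 0.114 ]
[0.5493 0.1548 0.114 ]
[0.5487 0.1083 0.114 ]
 s [0.601  0.1484 0.114 ]
 s [0.5872 0.1121 0.114 ]
 s [0.5455 0.1559 0.114 ]
 s [0.5449 0.109  0.114 ]
grip
[[ 0.5623 -0.3584  0.09  ]
 [ 0.5583 -0.3779  0.09  ]
 [ 0.5046 -0.3621  0.09  ]
 [ 0.5085 -0.3417  0.09  ]] [ 0.5334 -0.36    0.09  ]
strip [ 0.5852 -0.3528  0.034 ] [ 0.4885 -0.3244  0.034 ] [ 0.5853 -0.3605  0.034 ] [ 0.4865 -0.3315  0.034 ]
[[ 0.506  -0.3575  0.09  ]
 [ 0.5144 -0.3351  0.09  ]
 [ 0.5689 -0.3497  0.09  ]
 [ 0.5598 -0.3723  0.09  ]] [ 0.5373 -0.3537  0.09  ]
s strip bottom [ 0.4856 -0.3319  0.    ] [ 0.5837 -0.3601  0.    ]
```

Emit:
play_rows(targets=[0,0,0,0.9,0,0,0,0.9,0,0,0,0.9,0,0,0,0.9,0,0,0,0.9,0,0,0,0.9,0,0,0,0.9,0,0,0,0.9,0,0,0,0.9,0,0,0,0,0,0,0,0], jaw=0.75)

```text
clock: 1.07
position: [0.257, -0.5695, 0.222]
eef_rot: [[0.961, -0.277, -0.0], [-0.277, -0.961, 0.0], [-0.001, -0.0, -1.0]]
wrist_force: [0.3, -0.4, -0.8]
opening: 0.0662
```

```bash
cat >> h.py <<'E'
def delta(p,xang=None):
    o=get_obs();R=np.array(o["eef_rot"]);d=R.T@(np.array(p)-o["position"])/.03
    a=np.degrees(np.arctan2(R[1,0],R[0,0]))
    print("pos",np.round(o["position"],4),"xang",round(a,2),"tiltz",np.round(R[:,2],4),"units",np.round(d,3),"yaw units",None if xang is None else round((a-xang)/5,3),"F",np.round(o["wrist_force"],2),"op",round(o["opening"],4),"t",round(o["clock"],2))
E
python3 -c "
from h import *
delta([.534,-.358,.2],-16.3)"
```

```text
pos [ 0.257  -0.5695  0.222 ] xang -16.08 tiltz [-4.e-04  4.e-04 -1.e+00] units [ 6.918 -9.33   0.732] yaw units 0.044 F [ 0.28 -0.42 -0.8 ] op 0.0662 t 1.07
```

Emit:
play_rows(targets=[0.3,-0.4,0,0,0.6,-0.8,0,0,0.7,-0.95,0,0,0.7,-0.95,0,0,0.7,-0.95,0,0,0.7,-0.95,0,0,0.7,-0.95,0,0,0.7,-0.95,0,0,0.7,-0.95,0,0,0.7,-0.95,0,0,0.4,-0.5,0,0,0,0,0,0])

```text
clock: 2.07
position: [0.54, -0.3522, 0.2219]
eef_rot: [[0.963, -0.268, 0.004], [-0.268, -0.963, 0.005], [0.003, -0.006, -1.0]]
wrist_force: [-0.2, 0.6, -0.9]
opening: 0.0664
```

```bash
python3 -c "
from h import *
delta([.534,-.358,.2],-16.3)
snap('wrist','w1.png');snap('top','t1.png')
print(get_calibration('wrist'))
delta([.534,-.358,.2],-16.3)"
```

```text
pos [ 0.54   -0.3522  0.2219] xang -15.55 tiltz [ 0.0041  0.0046 -1.    ] units [-0.142  0.244  0.727] yaw units 0.151 F [-0.24  0.63 -0.88] op 0.0664 t 2.07
{'K': array([[310.80756575,   0.        , 254.18345782],
       [  0.        , 310.80756575, 191.74678601],
       [  0.        ,   0.        ,   1.        ]]), 'k1': -0.012149618661929535, 'origin': array([ 0.60754988, -0.37936618,  0.38416196]), 'rotation': array([[-0.27400162, -0.91926169, -0.28263236],
       [-0.96172865,  0.26157934,  0.08157362],
       [-0.00105672,  0.29416694, -0.95575347]])}
pos [ 0.5345 -0.3579  0.222 ] xang -16.0 tiltz [-3.e-04  7.e-04 -1.e+00] units [-0.015  0.009  0.732] yaw units 0.06 F [-0.78 -0.37 -0.23] op 0.0658 t 2.17
```

View pics/w1.png

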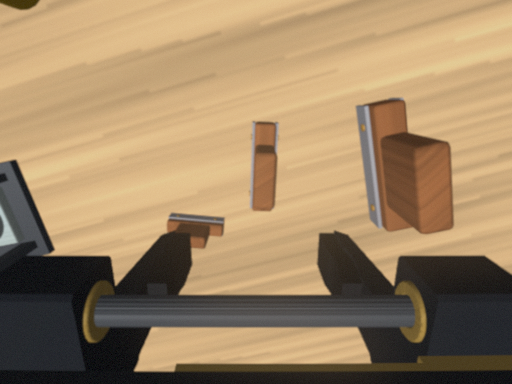

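```bash
python3 -c "
from h import *
np.set_printoptions(precision=4,suppress=True)
c=get_calibration('wrist')
print(c['origin'],proj(c,[.534,-.358,.09]),proj(c,[.534,-.358,0]), proj(c,[.534,-.358,.205]))
for p in [(264,121),(264,210),(251,121),(277,121)]: print(p,onz(c,*p,.034))
for p in [(253,153),(275,153),(252,210),(274,210)]: print(p,onz(c,*p,.09))
for p in [(360,106),(380,228)]: print('big',p,onz(c,*p,.0))
for p in [(383,136),(397,222),(450,145),(423,232)]: print('big',p,onz(c,*p,.135))
im=cv2.imread('pics/w1.png');cv2.imwrite('pics/w1c.png',cv2.resize(im[100:260,150:400],None,fx=3,fy=3))
"
```

```text
[ 0.6075 -0.3794  0.3842] [254.0966 178.1019] [254.1916 160.0019] [253.8525 224.6204]
(264, 121) [ 0.5795 -0.3822  0.034 ]
(264, 210) [ 0.4787 -0.3545  0.034 ]
(251, 121) [ 0.5834 -0.3685  0.034 ]
(277, 121) [ 0.5756 -0.396   0.034 ]
(253, 153) [ 0.5581 -0.3638  0.09  ]
(275, 153) [ 0.5523 -0.384   0.09  ]
(252, 210) [ 0.5026 -0.3469  0.09  ]
(274, 210) [ 0.4966 -0.3682  0.09  ]
big (360, 106) [ 0.5624 -0.4975  0.    ]
big (380, 228) [ 0.3987 -0.4952  0.    ]
big (383, 136) [ 0.5505 -0.4695  0.135 ]
big (397, 222) [ 0.4736 -0.4696  0.135 ]
big (450, 145) [ 0.5286 -0.5205  0.135 ]
big (423, 232) [ 0.4579 -0.4903  0.135 ]
```

View pics/w1c.png

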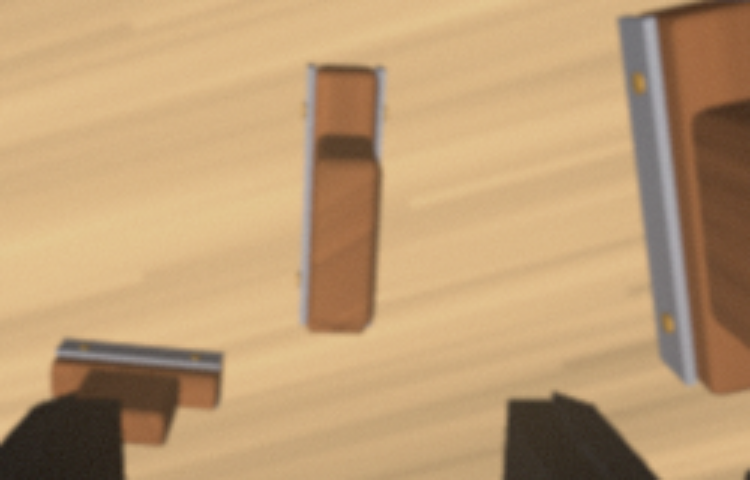

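```bash
python3 -c "
from h import *
im=snap('wrist','w2.png')
cv2.imwrite('pics/w2c.png',cv2.resize(im[100:250,180:320,::-1],None,fx=4,fy=4,interpolation=cv2.INTER_CUBIC))
"
```

```text
(no output)
```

View pics/w2c.png

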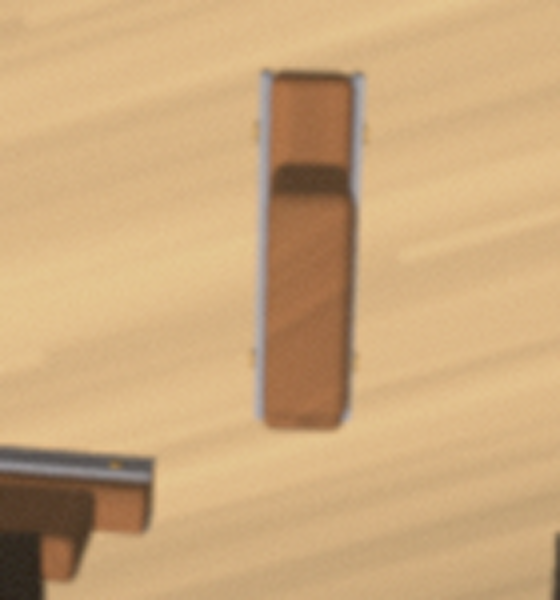

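```bash
python3 -c "
from h import *
np.set_printoptions(precision=4,suppress=True)
c=get_calibration('wrist')
f=lambda x,y,z:onz(c,(x+.5)/4-.5+180,(y+.5)/4-.5+100,z)
g=[f(*p,.09) for p in((270,190),(352,192),(345,425),(264,423))];print(np.array(g),np.mean(g,0))
a,b=f(266,72,.034),f(259,417,.034);print(a,b,np.degrees(np.arctan2(*(a-b)[1::-1])))
d,e=f(360,75,.034),f(347,420,.034);print(d,e,np.degrees(np.arctan2(*(d-e)[1::-1])),(a+b+d+e)/4)
"
```

```text
[[ 0.5635 -0.3618  0.09  ]
 [ 0.5576 -0.3804  0.09  ]
 [ 0.5015 -0.3632  0.09  ]
 [ 0.5076 -0.3438  0.09  ]] [ 0.5326 -0.3623  0.09  ]
[ 0.5868 -0.3663  0.034 ] [ 0.4911 -0.3358  0.034 ] -17.70121304243487
[ 0.5789 -0.3909  0.034 ] [ 0.4829 -0.3608  0.034 ] -17.454984136407756 [ 0.5349 -0.3635  0.034 ]
```

Emit:
play_rows(targets=[0,0.12,0,0.25,0,0,0.4,0,0,0,0.7,0,0,0,0.7,0,0,0,0.7,0,0,0,0.7,0,0,0,0.7,0,0,0,0.6,0,0,0,0.4,0,0,0,0.3,0,0,0,0,0,0,0,0,0])

```text
clock: 3.22
position: [0.5325, -0.3638, 0.0665]
eef_rot: [[0.954, -0.301, 0.0], [-0.301, -0.954, -0.0], [0.0, 0.0, -1.0]]
wrist_force: [-0.2, -0.2, -0.6]
opening: 0.066
```

```bash
python3 -c "
from h import *
delta([.533,-.3615,.064],-17)
snap('wrist','w3.png')"
```

```text
pos [ 0.5325 -0.3638  0.0665] xang -17.53 tiltz [ 1.e-04 -4.e-04 -1.e+00] units [-0.007 -0.077  0.083] yaw units -0.105 F [-0.18 -0.21 -0.59] op 0.066 t 3.22
```

View pics/w3.png

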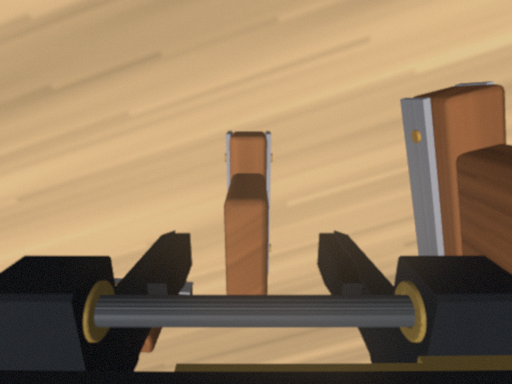

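Emit:
play_rows(targets=[0,-0.1,0,0,0,0,0,0,0,0,0,0,0,0,0,0,0,0,0,0,0,0,0,0,0,0,0,0], jaw=0, squeeze=40)

```text
clock: 3.85
position: [0.5336, -0.3603, 0.0663]
eef_rot: [[0.954, -0.3, 0.0], [-0.3, -0.954, -0.0], [0.0, 0.0, -1.0]]
wrist_force: [0.0, 0.8, 1.4]
opening: 0.0221
```

```bash
python3 -c "
from h import *
delta([.533,-.3615,.064],-4)"
```

```text
pos [ 0.5336 -0.3603  0.0663] xang -17.47 tiltz [ 1.e-04 -1.e-04 -1.e+00] units [-0.008  0.044  0.077] yaw units -2.695 F [0.02 0.8  1.41] op 0.0221 t 3.85
```

Emit:
play_rows(targets=[0,0,-0.3,0,0,0,-0.6,0,0,0,-0.8,0,0,0,-0.8,0,0,0,-0.8,-0.4,0,0,-0.8,-0.5,0,0,-0.8,-0.6,0,0,-0.8,-0.6,0,0,-0.8,-0.6,0,0,-0.6,0,0,0,-0.3,0,0,0,0,0])

```text
clock: 4.85
position: [0.5344, -0.3609, 0.2906]
eef_rot: [[0.998, -0.07, 0.004], [-0.07, -0.998, -0.002], [0.004, 0.002, -1.0]]
wrist_force: [0.6, -0.4, -1.7]
opening: 0.0213
```

```bash
python3 -c "
from h import *
delta([.568,.0773,.29],-4)"
```

```text
pos [ 0.5344 -0.3609  0.2906] xang -4.0 tiltz [ 0.0035 -0.0023 -1.    ] units [ 9.9000e-02 -1.4649e+01 -9.0000e-03] yaw units -0.0 F [ 0.65 -0.42 -1.66] op 0.0213 t 4.85
```

Emit:
play_rows(targets=[0.05,-0.3,0,0,0.05,-0.5,0,0,0,-0.7,0,0,0,-0.7,0,0,0,-0.7,0,0,0,-0.7,0,0,0,-0.7,0,0,0,-0.7,0,0,0,-0.7,0,0,0,-0.7,0,0,0,-0.7,0,0,0,-0.7,0,0])

```text
clock: 5.85
position: [0.5516, -0.1236, 0.2867]
eef_rot: [[0.998, -0.067, -0.003], [-0.067, -0.998, 0.002], [-0.003, -0.001, -1.0]]
wrist_force: [0.4, -0.4, -1.2]
opening: 0.0217
```

Emit:
play_rows(targets=[0,-0.7,0,0,0,-0.7,0,0,0,-0.7,0,0,0,-0.7,0,0,0,-0.7,0,0,0,-0.7,0,0,0,-0.7,0,0,0,-0.7,0,0,0,-0.6,0,0,0,-0.4,0,0,0,-0.25,0,0,0,0,0,0])

```text
clock: 6.85
position: [0.5662, 0.0807, 0.2874]
eef_rot: [[0.998, -0.065, -0.002], [-0.065, -0.998, 0.001], [-0.002, -0.001, -1.0]]
wrist_force: [0.3, -0.3, -2.2]
opening: 0.0215
```

Emit:
play_rows(targets=[0,0,0,0,0,0,0,0,0,0,0,0])

```text
clock: 7.1
position: [0.567, 0.0763, 0.2882]
eef_rot: [[0.997, -0.072, -0.0], [-0.072, -0.997, -0.001], [-0.0, 0.001, -1.0]]
wrist_force: [-0.4, 0.2, -2.6]
opening: 0.0214
```

```bash
python3 -c "
from h import *
delta([.568,.0773,.1763],-4)
im=snap('scene','s2.png');cv2.imwrite('pics/s2c.png',cv2.resize(im[100:250,200:360,::-1],None,fx=4.5,fy=4,interpolation=cv2.INTER_CUBIC))
snap('wrist','w4.png')"
```

```text
pos [0.567  0.0763 0.2882] xang -4.1 tiltz [-1.0e-04 -1.1e-03 -1.0e+00] units [ 0.031 -0.038  3.729] yaw units -0.02 F [-0.36  0.19 -2.62] op 0.0214 t 7.1
```

View pics/s2c.png

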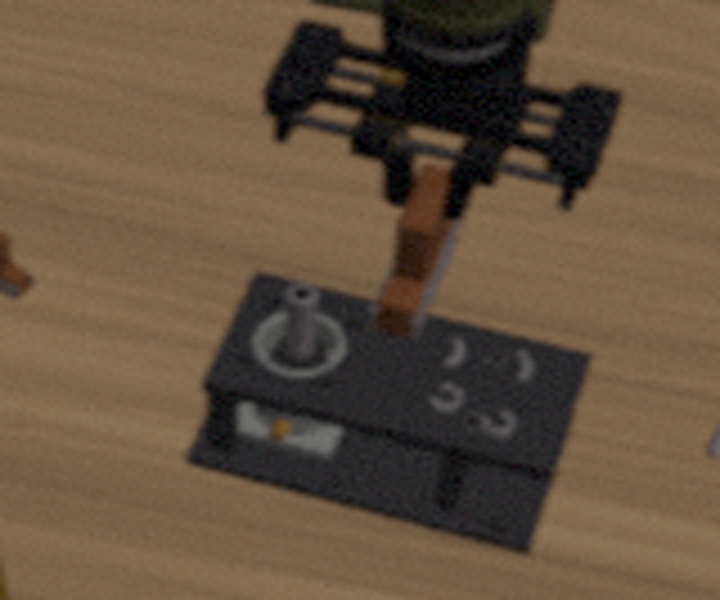

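View pics/w4.png

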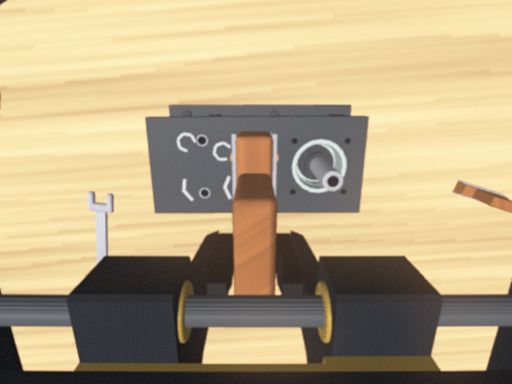

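```bash
python3 -c "
from h import *
np.set_printoptions(precision=4,suppress=True)
c=get_calibration('wrist')
for p in((147,117),(367,117),(360,212),(155,213),(320,166)): print(onz(c,*p,.11))
p=get_obs()['position'];x=np.array([.9976,-.07,0]);y=np.array([.07,.9976,0])
for sx in(-.052,.052):
  for sy in (-.015,.015): print(proj(c,p+x*sx+y*sy-[0,0,.0323]),proj(c,p+x*sx+y*sy-[0,0,.0663]))
for q in((186,140),(222,151),(187,188),(228,187)):
  d=onz(c,*q,.114)[:2]-[.563,.0045];print('chip fix',d@x[:2],d@y[:2]-.065)
im=cv2.imread('pics/w4.png');cv2.imwrite('pics/w4c.png',cv2.resize(im[90:230,140:380],None,fx=3.3,fy=3.3,interpolation=cv2.INTER_CUBIC))
"
```

```text
[0.6298 0.1868 0.11  ]
[ 0.6135 -0.0479  0.11  ]
[ 0.5051 -0.0436  0.11  ]
[0.5205 0.1961 0.11  ]
[0.5634 0.0028 0.11  ]
[274.3036 282.2949] [271.759  258.7314]
[232.6348 282.2708] [235.3622 258.71  ]
[277.6066 136.653 ] [274.2306 130.849 ]
[229.3164 136.6226] [232.903  130.8228]
chip fix 0.02990476442323534 0.08046034237005364
chip fix 0.017973665328459443 0.041969870810959375
chip fix -0.02405191529937316 0.08274749326790448
chip fix -0.022849331948842897 0.03641158029617074
```

View pics/w4c.png

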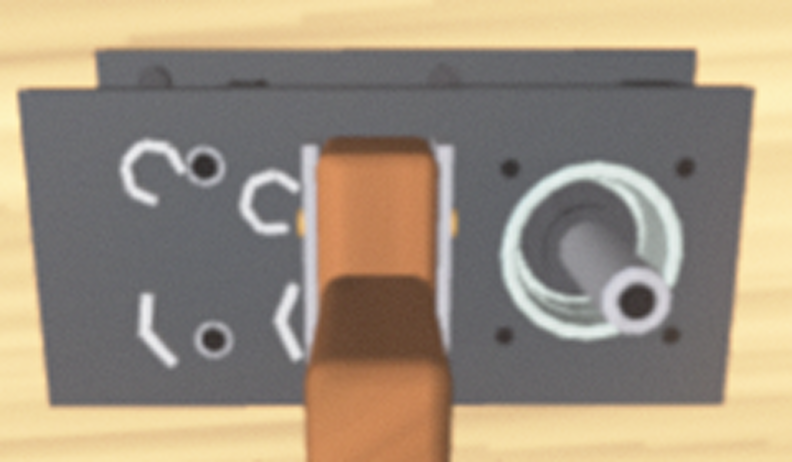

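Emit:
play_rows(targets=[0,0,0.4,0,0,0,0.6,0,0,0,0.6,0,0,0,0.6,0,0,0,0.6,0,0,0,0.4,0,0,0,0.2,0,0,0,0.1,0,0,0,0.1,0,0,0,0,0,0,0,0,0,0,0,0,0])

```text
clock: 8.2
position: [0.5675, 0.0781, 0.1809]
eef_rot: [[0.998, -0.069, 0.001], [-0.069, -0.998, 0.0], [0.001, -0.0, -1.0]]
wrist_force: [-0.3, -0.6, -2.2]
opening: 0.0211
```

```bash
python3 -c "
from h import *
delta([.568,.0773,.1763],-4)
im=snap('scene','s3.png');cv2.imwrite('pics/s3c.png',cv2.resize(im[140:240,220:340,::-1],None,fx=6,fy=6,interpolation=cv2.INTER_CUBIC))"
```

```text
pos [0.5675 0.0781 0.1809] xang -3.97 tiltz [ 1.5e-03  2.0e-04 -1.0e+00] units [0.017 0.025 0.154] yaw units 0.006 F [-0.32 -0.62 -2.19] op 0.0211 t 8.2
```

View pics/s3c.png

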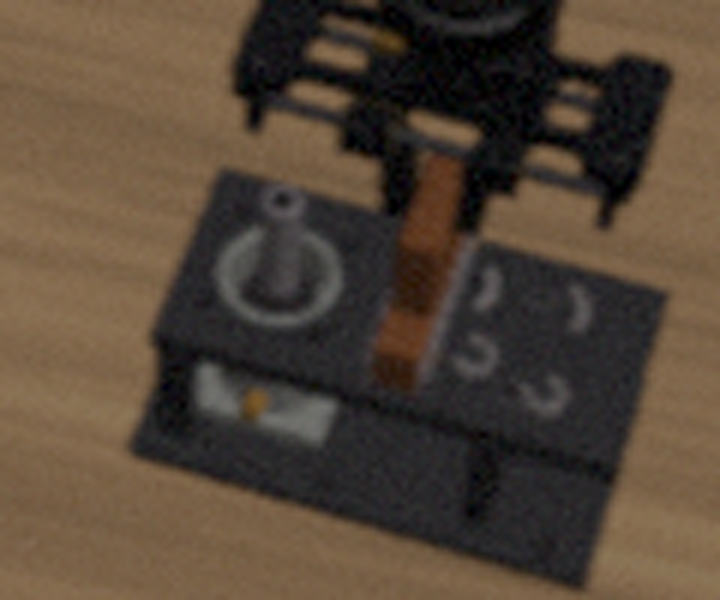

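Emit:
play_rows(targets=[0,0,0.05,0,0,0,0.05,0,0,0,0.04,0,0,0,0,0,0,0,0,0])

```text
clock: 8.67
position: [0.5671, 0.0781, 0.1762]
eef_rot: [[0.998, -0.069, 0.0], [-0.069, -0.998, 0.0], [0.0, -0.0, -1.0]]
wrist_force: [-1.1, -0.1, 0.7]
opening: 0.021
```

```bash
python3 -c "
from h import *
delta([.568,.0773,.1763],-4)"
```

```text
pos [0.5671 0.0781 0.1762] xang -3.96 tiltz [ 3.e-04  1.e-04 -1.e+00] units [ 0.033  0.025 -0.002] yaw units 0.007 F [-1.14 -0.07  0.69] op 0.021 t 8.67
```

Emit:
play_rows(targets=[0,-0.1,0,0,0,-0.2,0,0,0,-0.2,0,0,0,-0.2,0,0,0,-0.2,0,0,0,-0.2,0,0,0,-0.2,0,0,0,-0.2,0,0,0,-0.2,0,0,0,-0.2,0,0,0,-0.2,0,0,0,0,0,0])

```text
clock: 9.67
position: [0.5717, 0.1433, 0.1762]
eef_rot: [[0.998, -0.067, 0.001], [-0.067, -0.998, 0.002], [0.001, -0.002, -1.0]]
wrist_force: [-0.2, 0.1, 5.4]
opening: 0.0211
```

```bash
python3 -c "
from h import *
delta([.568,.0773,.1763],-4)
im=snap('scene','s4.png');cv2.imwrite('pics/s4c.png',cv2.resize(im[140:240,220:340,::-1],None,fx=6,fy=6,interpolation=cv2.INTER_CUBIC))"
```

```text
pos [0.5717 0.1433 0.1762] xang -3.85 tiltz [ 0.001   0.0017 -1.    ] units [ 0.025  2.202 -0.007] yaw units 0.03 F [-0.2   0.06  5.38] op 0.0211 t 9.67
```

View pics/s4c.png

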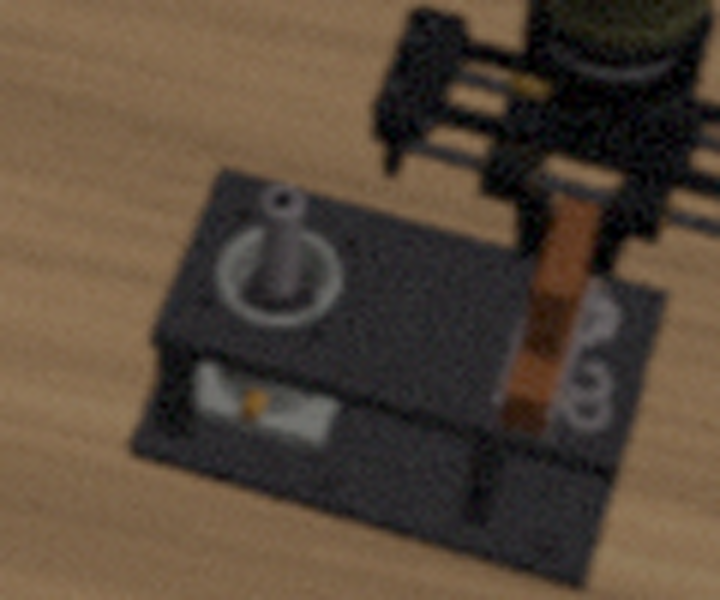

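Emit:
play_rows(targets=[0,-0.1,0,0,0,-0.2,0,0,0,-0.2,0,0,0,-0.2,0,0,0,-0.2,-0.02,0,0,-0.2,0,0,0,-0.2,0,0,0,-0.2,0,0,0,-0.2,0,0,0,-0.2,0,0,0,-0.2,0,0,0,-0.1,0,0])

```text
clock: 10.72
position: [0.5756, 0.2086, 0.1763]
eef_rot: [[0.998, -0.068, -0.0], [-0.068, -0.998, 0.001], [-0.001, -0.001, -1.0]]
wrist_force: [0.1, -1.0, -2.4]
opening: 0.0218
```

```bash
python3 -c "
from h import *
delta([.568,.0773,.1763],-4)
im=snap('scene','s5.png');cv2.imwrite('pics/s5c.png',cv2.resize(im[140:240,220:340,::-1],None,fx=6,fy=6,interpolation=cv2.INTER_CUBIC))"
```

```text
pos [0.5756 0.2086 0.1763] xang -3.89 tiltz [-5.0e-04  1.2e-03 -1.0e+00] units [ 0.044  4.384 -0.006] yaw units 0.023 F [ 0.13 -0.96 -2.42] op 0.0218 t 10.72
```

View pics/s5c.png

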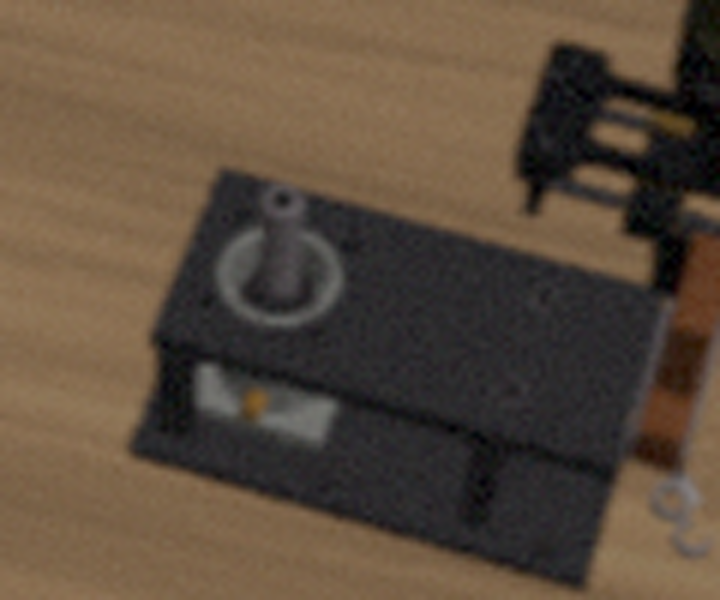

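Emit:
play_rows(targets=[0,-0.1,0,0,0,0,0,0,0,0,-0.3,0,0,0,-0.5,0,0,0,-0.7,0,0,0,-0.7,0,0,0,-0.7,0,0,0,-0.5,0,0,0,-0.3,0,0,0,-0.1,0,0,0,0,0,0,0,0,0])

```text
clock: 11.77
position: [0.5756, 0.2094, 0.2898]
eef_rot: [[0.998, -0.069, -0.001], [-0.069, -0.998, -0.001], [-0.001, 0.001, -1.0]]
wrist_force: [-0.3, -0.1, -2.9]
opening: 0.0217
```

```bash
python3 -c "
from h import *
delta([.5336,-.3603,.29],-17.5)
im=snap('wrist','w5.png');im=snap('scene','s6.png')
cv2.imwrite('pics/s6c.png',cv2.resize(im[140:260,220:380,::-1],None,fx=4.5,fy=4.5,interpolation=cv2.INTER_CUBIC))"
```

```text
pos [0.5756 0.2094 0.2898] xang -3.97 tiltz [-1.5e-03 -7.0e-04 -1.0e+00] units [-8.0000e-02  1.9041e+01  9.0000e-03] yaw units 2.706 F [-0.25 -0.09 -2.86] op 0.0217 t 11.77
```

View pics/s6c.png

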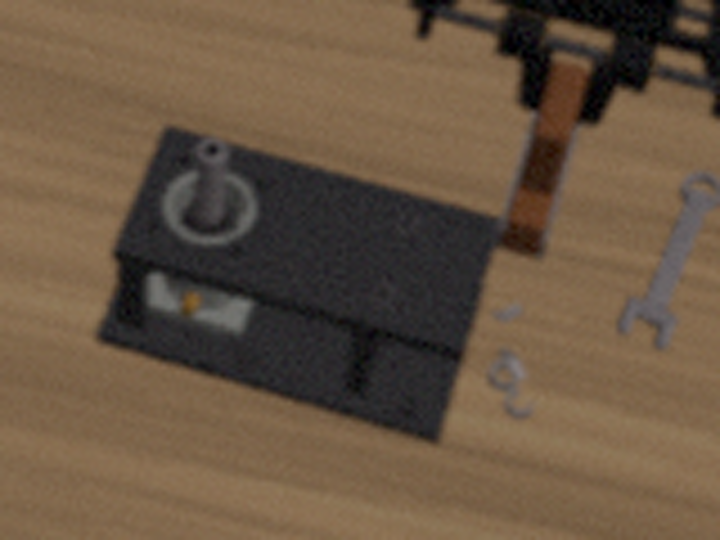

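View pics/w5.png

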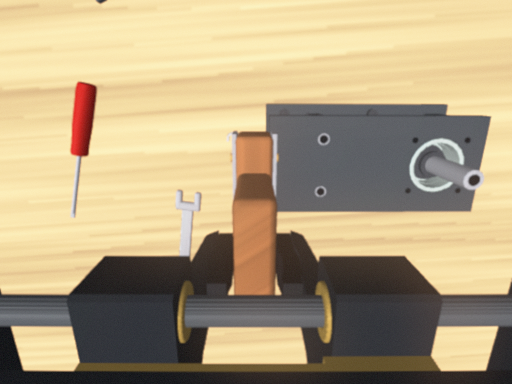

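Emit:
play_rows(targets=[0,0.3,0,0,0,0.5,0,0,0,0.8,0,0,0,0.8,0,0,0,0.8,0,0,0,0.8,0,0,0,0.8,0,0,0,0.8,0,0,0,0.8,0,0,0,0.8,0,0,0,0.8,0,0,0,0.8,0,0])

```text
clock: 12.87
position: [0.5567, -0.0568, 0.2904]
eef_rot: [[0.997, -0.071, -0.001], [-0.071, -0.997, -0.001], [-0.001, 0.001, -1.0]]
wrist_force: [0.2, -0.9, -1.4]
opening: 0.0215
```

Emit:
play_rows(targets=[0,0.8,0,0,0,0.8,0,0,0,0.8,0,0,0,0.8,0,0,0,0.8,0,0,0,0.8,0,0,0,0.8,0,0,0,0.8,0,0,0,0.8,0,0,0,0.5,0,0,0,0.3,0,0,0,0.1,0,0])

```text
clock: 13.87
position: [0.5398, -0.2983, 0.2904]
eef_rot: [[0.997, -0.072, -0.001], [-0.072, -0.997, -0.001], [-0.001, 0.001, -1.0]]
wrist_force: [0.3, -0.7, -2.7]
opening: 0.0214
```

Emit:
play_rows(targets=[0,0,0,0.7,0,0,0,0.7,0,0,0,0.7,0,0,0,0.6,0,0,0,0,0,0,0,0,0,0,0,0])

```text
clock: 14.45
position: [0.5413, -0.2951, 0.2906]
eef_rot: [[0.955, -0.298, -0.0], [-0.298, -0.955, 0.001], [-0.0, -0.001, -1.0]]
wrist_force: [0.2, -0.2, -3.0]
opening: 0.0214
```

```bash
python3 -c "
from h import *
delta([.5336,-.3603,.0668],-17.5)
im=snap('scene','s7.png')
cv2.imwrite('pics/s7c.png',cv2.resize(im[140:260,220:380,::-1],None,fx=4.5,fy=4.5,interpolation=cv2.INTER_CUBIC))
im=snap('top','t7.png')
cv2.imwrite('pics/t7c.png',cv2.resize(im[170:250,130:290,::-1],None,fx=4.5,fy=4.5,interpolation=cv2.INTER_CUBIC))"
```

```text
pos [ 0.5413 -0.2951  0.2906] xang -17.32 tiltz [-0.e+00  7.e-04 -1.e+00] units [0.404 2.156 7.458] yaw units 0.037 F [ 0.22 -0.22 -3.01] op 0.0214 t 14.45
```

View pics/s7c.png

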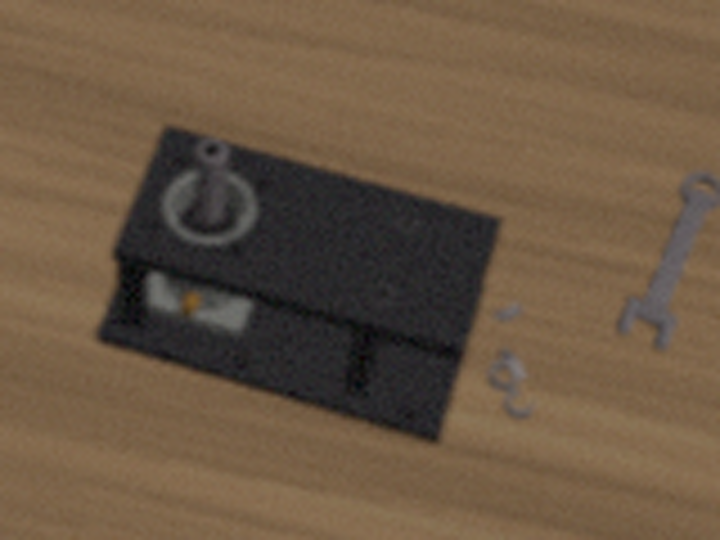

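View pics/t7c.png

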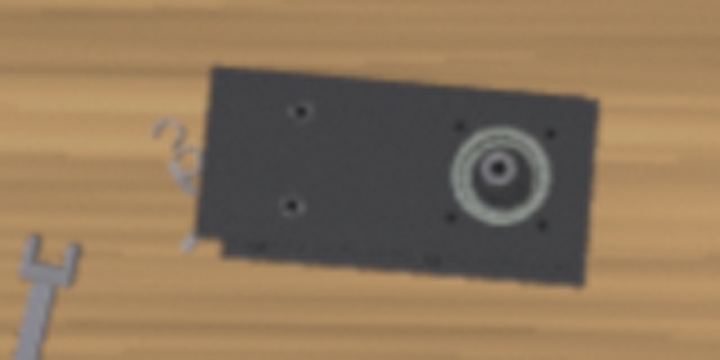

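Emit:
play_rows(targets=[0.1,0.4,0,0,0.1,0.6,0,0,0.1,0.6,0.2,0,0.1,0.4,0.5,0,0,0.16,0.8,0,0,0,0.8,0,0,0,0.8,0,0,0,0.8,0,0,0,0.8,0,0,0,0.8,0,0,0,0.7,0,0,0,0.5,0])

```text
clock: 15.55
position: [0.5315, -0.3613, 0.0863]
eef_rot: [[0.954, -0.3, -0.003], [-0.3, -0.954, 0.002], [-0.004, -0.001, -1.0]]
wrist_force: [0.0, -0.9, -2.4]
opening: 0.0213
```

Emit:
play_rows(targets=[0,0,0.3,0,0,0,0,0,0,0,0,0,0,0,0,0])

```text
clock: 15.88
position: [0.5337, -0.3623, 0.0815]
eef_rot: [[0.954, -0.3, 0.002], [-0.3, -0.954, -0.001], [0.002, 0.001, -1.0]]
wrist_force: [-0.0, 0.0, -2.2]
opening: 0.0217
```

```bash
python3 -c "
from h import *
delta([.5336,-.3603,.0664],-17.5)"
```

```text
pos [ 0.5337 -0.3623  0.0815] xang -17.48 tiltz [ 0.0017 -0.0012 -1.    ] units [-0.025 -0.062  0.503] yaw units 0.004 F [-0.05  0.04 -2.16] op 0.0217 t 15.88
```

Emit:
play_rows(targets=[0,0,0.15,0,0,0,0.15,0,0,0,0.1,0,0,0,0.06,0,0,0,0.03,0,0,0,0,0,0,0,0,0])

```text
clock: 16.47
position: [0.5329, -0.3614, 0.0663]
eef_rot: [[0.954, -0.3, -0.0], [-0.3, -0.954, 0.0], [-0.0, -0.0, -1.0]]
wrist_force: [-0.3, 0.5, 2.4]
opening: 0.0217
```

```bash
python3 -c "
from h import *
delta([.5336,-.3603,.0664],-17.5)"
```

```text
pos [ 0.5329 -0.3614  0.0663] xang -17.47 tiltz [-2.e-04  2.e-04 -1.e+00] units [ 0.011 -0.04  -0.004] yaw units 0.007 F [-0.25  0.46  2.44] op 0.0217 t 16.47
```

Emit:
play_rows(targets=[0,0,0,0,0,0,0,0,0,0,0,0,0,0,0,0,0,0,-0.3,0,0,0,-0.6,0,0,0,-0.8,0,0,0,-0.8,0,0,0,-0.8,-0.6,0,0,-0.8,-0.7,0,0,-0.8,-0.7,0,0,-0.8,-0.7], jaw=0.7)

```text
clock: 17.47
position: [0.5329, -0.3616, 0.239]
eef_rot: [[0.998, -0.066, 0.001], [-0.066, -0.998, -0.001], [0.001, 0.001, -1.0]]
wrist_force: [0.7, 0.2, 0.4]
opening: 0.0613
```

Emit:
play_rows(targets=[0,0,-0.8,0,0,0,-0.6,0,0,0,-0.3,0,0,0,0,0,0,0,0,0])

```text
clock: 17.88
position: [0.5328, -0.3614, 0.2878]
eef_rot: [[0.998, -0.069, -0.0], [-0.069, -0.998, -0.0], [-0.0, 0.0, -1.0]]
wrist_force: [-0.9, -0.3, -0.9]
opening: 0.0617
```

```bash
python3 -c "
from h import *
delta([.563,.0045,.25],-4)
im=snap('wrist','w8.png')"
```

```text
pos [ 0.5328 -0.3614  0.2878] xang -3.97 tiltz [-1.e-04 -0.e+00 -1.e+00] units [  0.158 -12.236   1.259] yaw units 0.006 F [-0.91 -0.32 -0.9 ] op 0.0617 t 17.88
```

View pics/w8.png

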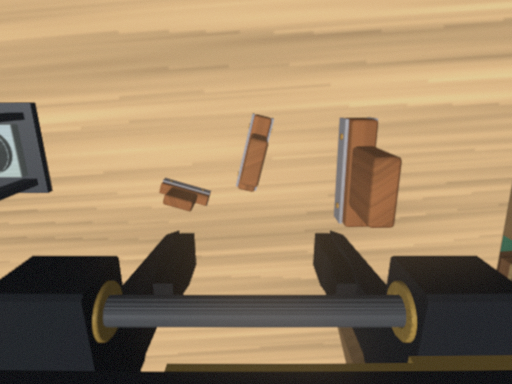

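Scraper stands upright on the bench at (255,155), apart from everything else. Now to above the piston rod.

Emit:
play_rows(targets=[0.1,-0.3,0,0,0.05,-0.5,0,0,0,-0.8,0,0,0,-0.8,0,0,0,-0.8,0,0,0,-0.8,0,0,0,-0.8,0,0,0,-0.8,0,0,0,-0.8,0,0,0,-0.8,0,0,0,-0.8,0,0,0,-0.8,0,0])

```text
clock: 18.93
position: [0.5552, -0.0951, 0.2872]
eef_rot: [[0.998, -0.067, -0.002], [-0.067, -0.998, 0.001], [-0.002, -0.001, -1.0]]
wrist_force: [0.2, -0.2, -0.7]
opening: 0.0615
```

Emit:
play_rows(targets=[0,-0.8,0,0,0,-0.8,0,0,0,-0.6,0,0,0,-0.4,0,0,0,-0.4,0,0,0,-0.3,0,0,0,-0.1,0,0,0,0,0,0,0,0,0,0,0,0,0,0])

```text
clock: 19.77
position: [0.5628, 0.002, 0.2879]
eef_rot: [[0.997, -0.071, -0.0], [-0.071, -0.997, -0.001], [-0.0, 0.001, -1.0]]
wrist_force: [-0.5, 0.3, -0.4]
opening: 0.0617
```

```bash
python3 -c "
from h import *
delta([.563,.0045,.25],-4)
im=snap('wrist','w9.png')
c=get_calibration('wrist')
cv2.imwrite('pics/w9c.png',cv2.resize(im[110:270,170:340,::-1],None,fx=4,fy=3.75,interpolation=cv2.INTER_CUBIC))"
```

```text
pos [0.5628 0.002  0.2879] xang -4.08 tiltz [-1.e-04 -9.e-04 -1.e+00] units [ 0.    -0.086  1.263] yaw units -0.015 F [-0.48  0.32 -0.36] op 0.0617 t 19.77
```

View pics/w9c.png

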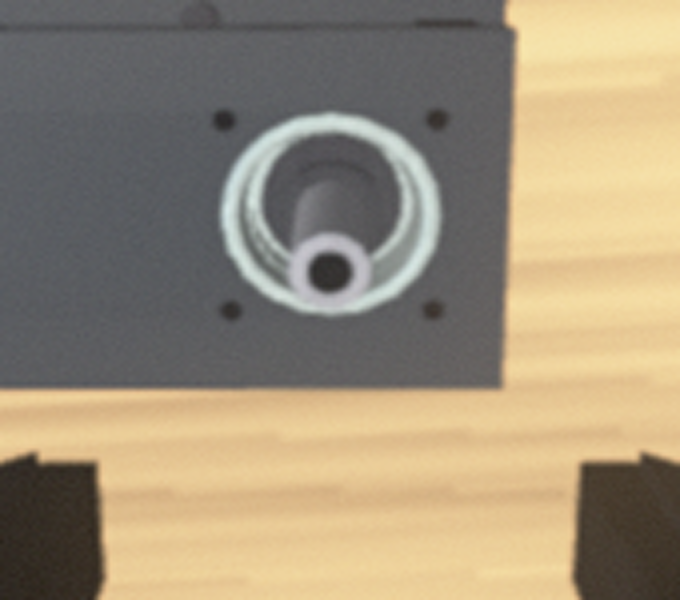

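```bash
python3 -c "
from h import *
c=get_calibration('wrist')
p=onz(c,(330.5)/4-.5+170,(272.5)/3.75-.5+110,.172);print(p)
print(onz(c,(331.5)/4-.5+170,(213.5)/3.75-.5+110,.11))
delta([p[0],p[1],.148],-4)
o=get_obs();print(proj(c,o['position']-np.array([0,0,.0])), proj(c,o['position']+np.array([0,0,-.1])))"
```

```text
[0.56273855 0.00338712 0.172     ]
[0.56398853 0.0034015  0.11      ]
pos [0.5629 0.002  0.288 ] xang -4.08 tiltz [ 1.e-04 -8.e-04 -1.e+00] units [-0.008 -0.051  4.665] yaw units -0.016 F [0.25 0.72 0.21] op 0.0624 t 19.82
[253.34718791 235.45467307] [253.62190649 186.72653519]
```

Emit:
play_rows(targets=[0,-0.06,0.3,0,0,0,0.5,0,0,0,0.6,0,0,0,0.6,0,0,0,0.6,0,0,0,0.6,0,0,0,0.5,0,0,0,0.4,0,0,0,0.3,0,0,0,0.2,0,0,0,0.06,0,0,0,0,0])

```text
clock: 20.82
position: [0.5629, 0.005, 0.1478]
eef_rot: [[0.998, -0.069, -0.0], [-0.069, -0.998, -0.0], [-0.0, 0.0, -1.0]]
wrist_force: [-0.4, 0.0, 0.5]
opening: 0.0621
```

Emit:
play_rows(targets=[0,0,0,0,0,0,0,0])

```text
clock: 20.98
position: [0.5635, 0.0051, 0.1488]
eef_rot: [[0.998, -0.069, 0.001], [-0.069, -0.998, 0.0], [0.001, -0.0, -1.0]]
wrist_force: [-0.6, -0.2, -0.1]
opening: 0.0616
```

```bash
python3 -c "
from h import *
delta([.563,.0037,.148],-4)
im=snap('wrist','w10.png')"
```

```text
pos [0.5635 0.0051 0.1488] xang -3.97 tiltz [ 0.0015  0.     -1.    ] units [-0.015  0.048  0.027] yaw units 0.005 F [-0.56 -0.24 -0.11] op 0.0616 t 20.98
```

View pics/w10.png

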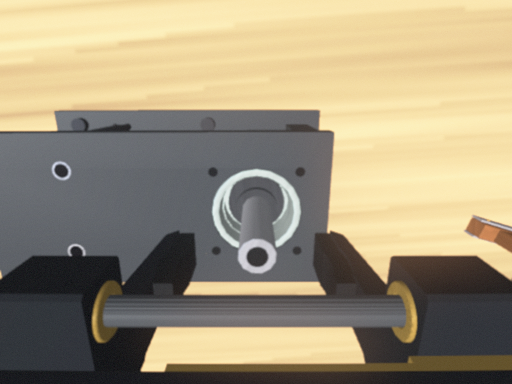

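Emit:
play_rows(targets=[0,0.045,0,0,0,0,0,0,0,0,0,0,0,0,0,0,0,0,0,0,0,0,0,0,0,0,0,0,0,0,0,0,0,0,0,0,0,0,0,0], jaw=0, squeeze=5)

```text
clock: 21.87
position: [0.5629, 0.0038, 0.1481]
eef_rot: [[0.998, -0.069, 0.0], [-0.069, -0.998, -0.0], [0.0, 0.0, -1.0]]
wrist_force: [-0.5, 0.5, -0.8]
opening: 0.0197
```

```bash
python3 -c "
from h import *
import time
delta([.563,.0037,.148],-4)
c=[get_obs()['wrist_force'] for _ in range(3)];print(c,get_obs()['moment'])"
```

```text
pos [0.5629 0.0038 0.1481] xang -3.96 tiltz [ 1.e-04 -0.e+00 -1.e+00] units [0.002 0.003 0.004] yaw units 0.007 F [-0.55  0.49 -0.84] op 0.0197 t 21.87
[array([-0.54856089,  0.48720549, -0.84152345]), array([-0.54856089,  0.48720549, -0.84152345]), array([-0.54856089,  0.48720549, -0.84152345])] [ 0.07361525  0.05099818 -0.01303065]
```

Emit:
play_rows(targets=[0,0,0,0,0,0,0,0,0,0,0,0,0,0,0,0], squeeze=30)

```text
clock: 22.2
position: [0.5629, 0.0038, 0.1481]
eef_rot: [[0.998, -0.069, 0.0], [-0.069, -0.998, -0.0], [0.0, 0.0, -1.0]]
wrist_force: [-0.5, 0.7, 0.3]
opening: 0.0185
```

Emit:
play_rows(targets=[0,0,-0.02,0,0,0,-0.04,0,0,0,-0.05,0,0,0,-0.05,0,0,0,-0.04,0,0,0,0,0,0,0,0,0])

```text
clock: 22.78
position: [0.5629, 0.0037, 0.1542]
eef_rot: [[0.998, -0.069, 0.0], [-0.069, -0.998, -0.0], [0.0, 0.0, -1.0]]
wrist_force: [0.4, -0.5, -4.6]
opening: 0.0185
```

```bash
python3 -c "
from h import *
delta([.563,.0037,.190],-4);print(get_obs()['moment'])"
```

```text
pos [0.5629 0.0037 0.1542] xang -3.97 tiltz [ 1.e-04 -1.e-04 -1.e+00] units [ 0.003 -0.    -1.195] yaw units 0.006 F [ 0.36 -0.54 -4.56] op 0.0185 t 22.78
[0.08469276 0.02528879 0.0195393 ]
```

Emit:
play_rows(targets=[0,0,-0.06,0,0,0,-0.08,0,0,0,-0.08,0,0,0,-0.08,0,0,0,-0.08,0,0,0,-0.08,0,0,0,-0.06,0,0,0,-0.04,0,0,0,0,0])

```text
clock: 23.53
position: [0.5631, 0.0037, 0.1712]
eef_rot: [[0.998, -0.069, 0.001], [-0.069, -0.998, -0.0], [0.001, -0.0, -1.0]]
wrist_force: [-0.3, 0.4, -3.7]
opening: 0.0184
```

Emit:
play_rows(targets=[0,0,-0.05,0,0,0,-0.08,0,0,0,-0.08,0,0,0,-0.08,0,0,0,-0.08,0,0,0,-0.08,0,0,0,-0.08,0,0,0,-0.06,0,0,0,-0.04,0,0,0,0,0,0,0,0,0])

```text
clock: 24.45
position: [0.5629, 0.0038, 0.1898]
eef_rot: [[0.998, -0.069, 0.0], [-0.069, -0.998, -0.0], [0.0, 0.0, -1.0]]
wrist_force: [0.2, 0.0, -4.4]
opening: 0.018
```

```bash
python3 -c "
from h import *
delta([.563,.0037,.190],-4)
im=snap('scene','s9.png')
cv2.imwrite('pics/s9c.png',cv2.resize(im[130:250,220:340,::-1],None,fx=5,fy=5,interpolation=cv2.INTER_CUBIC))
snap('wrist','w11.png');delta([.563,.0037,.190],-4)"
```

```text
pos [0.5629 0.0038 0.1898] xang -3.97 tiltz [ 1.e-04 -1.e-04 -1.e+00] units [ 0.003  0.002 -0.005] yaw units 0.007 F [ 0.16  0.04 -4.41] op 0.018 t 24.45
pos [0.5628 0.0038 0.1897] xang -3.96 tiltz [-3.e-04 -1.e-04 -1.e+00] units [ 0.007  0.002 -0.01 ] yaw units 0.007 F [-0.09  0.25 -4.69] op 0.0186 t 24.55
```

View pics/s9c.png

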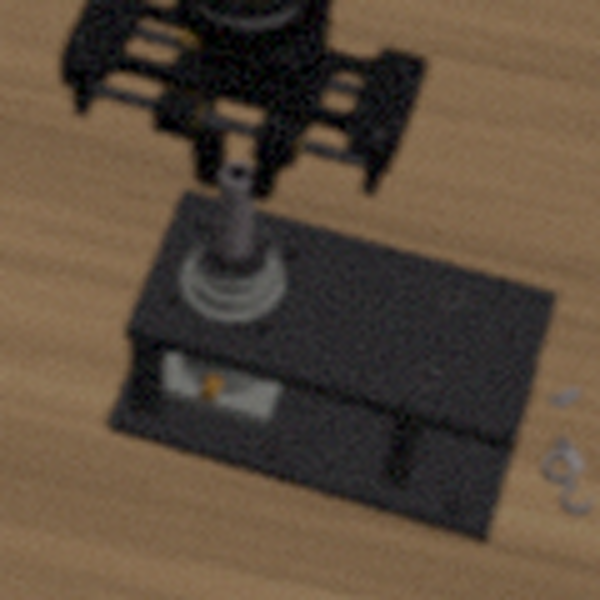

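View pics/w11.png

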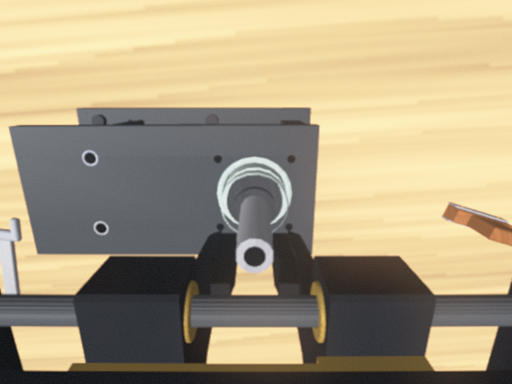

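```bash
python3 -c "
from h import *
im=cv2.imread('pics/s9.png');a=cv2.resize(im[150:205,245:295],None,fx=10,fy=10,interpolation=cv2.INTER_CUBIC)
a=cv2.convertScaleAbs(a,alpha=2.0,beta=10)
im=cv2.imread('pics/w11.png');b=cv2.resize(im[140:280,200:310],None,fx=4,fy=4,interpolation=cv2.INTER_CUBIC)
b=cv2.copyMakeBorder(b,0,max(0,a.shape[0]-b.shape[0]),0,0,0);a=cv2.copyMakeBorder(a,0,b.shape[0]-a.shape[0],0,0,0);a=cv2.resize(a,None,fx=.7,fy=1) if 0 else a[:, :340]
cv2.imwrite('pics/cc.png',np.hstack([a,b]))
c=get_calibration('scene')
for z in(.11,.122,.130,.14,.2137): print(z,proj(c,[.563,.0038,z]),proj(c,[.588,.0038,z]))
w=get_calibration('wrist')
print(proj(w,[.563,.0038,.2137]),proj(w,[.563,.0038,.172]),onz(w,255,257,.2137))
for z in(.11,.122,.130,.14): print(z,proj(w,[.588,.0021,z]))
"
```

```text
0.11 [265.61123595 185.34061585] [263.56619256 191.94595451]
0.122 [265.73240844 183.05665792] [263.67347637 189.68806401]
0.13 [265.81415824 181.51521601] [263.74586824 188.16398056]
0.14 [265.91745353 179.5668806 ] [263.83735332 186.23731499]
0.2137 [266.7188074 164.427512 ] [264.54761999 171.2559791 ]
[253.04210299 255.75930348] [253.30874182 223.03852131] [0.56224581 0.00287518 0.2137    ]
0.11 [253.5441     163.19681021]
0.122 [253.50502425 166.47082141]
0.13 [253.47678026 168.8374177 ]
0.14 [253.43868247 172.02985921]
```

View pics/cc.png

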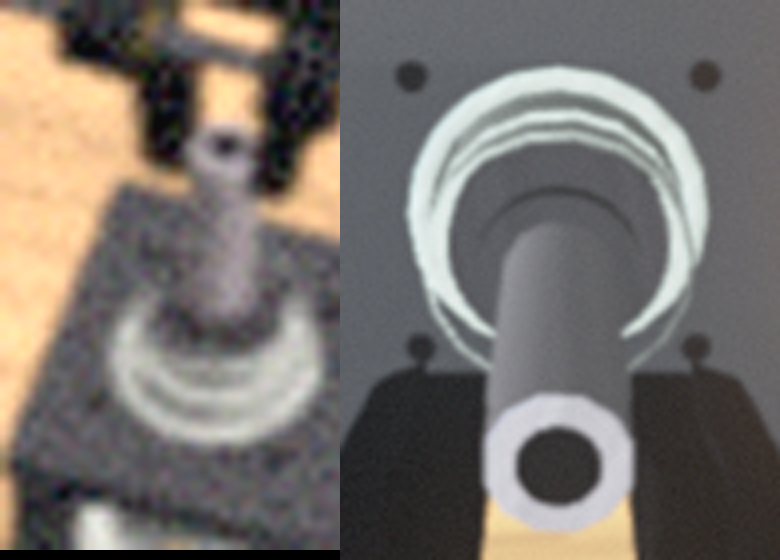

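Emit:
play_rows(targets=[0,0,0,0,0,0,0,0,0,0,0,0,0,0,0,0,0,0,0,0,0,0,0,0])

```text
clock: 25.05
position: [0.5629, 0.0038, 0.1898]
eef_rot: [[0.998, -0.069, -0.0], [-0.069, -0.998, -0.0], [-0.0, 0.0, -1.0]]
wrist_force: [0.1, -0.3, -4.8]
opening: 0.0182
```

```bash
python3 -c "
from h import *
delta([.563,.0037,.190],-4);print(np.abs(get_obs()['dq']).max())
print(ticket.finish_job())"
```

```text
pos [0.5629 0.0038 0.1898] xang -3.97 tiltz [-0.e+00 -1.e-04 -1.e+00] units [ 0.004  0.002 -0.007] yaw units 0.007 F [ 0.11 -0.32 -4.82] op 0.0182 t 25.05
0.09195510813967102
the job is handed in; nothing more can be done
None
```

The job is handed in at 25 s of the 72 s allowed.

- **Chips:** I pushed all four off the open end of the plate with the middle-sized scraper. The top and scene views then showed the plate bare and the chips lying on the bench beside the fixture. One bent chip lay partly over the curled ones, so I saw it clearly only from the top.
- **Scraper:** It stands upright on the bench near its starting place, clear of the fixture.
- **Piston:** I raised it about 41.7 mm by its rod, within the 30 to 58 mm window. The piston is being held with a 30 N grip.
- **Last checks:**
  - The wrist force was about 4.8 N downward, which is the piston's weight, with under 0.5 N sideways. The arm was steady.
  - The rod top seen in two cameras agreed to within about 2 px with where the lift should put it, so there was no slip.
  - The opening reads 18.2 mm on the 20 mm rod. It dropped from 19.7 to 18.5 mm as I tightened the grip, so I put the difference down to the pads giving.
  - I judged the groove and band heights from the measured lift. The pictures show the piston's upper part clear of the plate but are too coarse to measure the groove edge directly.

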